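# Refit the cup-holder arm and set its drag screw

## Task

Hang the loose cup-holder arm by its eye on the post of the dosing station, flat on the round deck with its cup ring on the side away from the thumbscrew, and let go of it. Then turn the station's thumbscrew clockwise until it seats, back it off a quarter turn, and finish while still gripping the thumbscrew there, holding it still (a colleague will set the lock nut). Leave the other things on the counter where they are.

Things in the scene. Friction and masses are not known exactly. Their poses are not given: they have to be found in the camera images.
- station: the dosing station, white metal, fixed to the counter: a foot 200 x 85 mm, 12 mm high, with a round deck and post on one end and a block (50 x 60 mm, top 34 mm above the counter) with the thumbscrew on the other. Origin: on the post's axis at counter height; z up; x points from the thumbscrew to the post; the thumbscrew's upright axis is at x = -120 mm, y = 0
- deck (a point): centre of the station's flat round deck (132 mm across), at its top, 25 mm above the counter; same axes as the station. The upright steel post in its middle is 14 mm thick, its top 16 mm tapering to 6 mm, and ends 65 mm above the counter
- holder: the loose cup-holder arm, aluminium, about 0.2 kg, lying flat, 147 mm long: in line an eye (ring 44 mm across, hole 24 mm, 10 mm thick), a bar 22 mm wide, 8 mm thick, with an upright rib, and a cup ring (54 mm across, hole 44 mm, 10 mm thick). Origin: centre of the eye's hole at the underside; x points along the arm to the cup ring; z up
- rib (a point): grip point in the holder's upright rib, at x = 45 mm of the holder (over the centre of mass), 32 mm above its underside; the rib is 34 mm long along the holder's x, 10 mm thick along its y, and reaches from 8 to 44 mm above the underside; same axes as the holder
- cup_ring (a point): centre of the cup ring at the underside, at x = 98 mm of the holder; same axes as the holder
- wing_grip (a point): point to grip the steel thumbscrew's flat upright wing, on the screw's axis, 70 mm above the counter; the wing is 40 mm long along this point's x, 10 mm thick along its y, and reaches from 48 to 82 mm above the counter, standing on a round collar 30 mm across (top at 48 mm). z up; x and y turn with the screw
- drag_screw (a joint): angle of the thumbscrew, rad; grows as it is turned clockwise seen from above; a hard stop at 4.00 is where it seats, so a quarter turn back is 2.43. It starts somewhere between 1.8 and 3.2. It turns evenly against about 0.05 N m of friction, stays where it is left, and neither rises nor sinks noticeably
- med_cup: bystander, leave it alone: small white plastic medicine cup, 38 mm wide, 35 mm high; origin at the centre of its underside
- pill_bottle: bystander, leave it alone: amber pill bottle, 44 mm wide, 75 mm high; origin at the centre of its underside
- tape_roll: bystander, leave it alone: paper tape roll lying flat, 68 mm wide, 25 mm high; origin at the centre of its underside
- bowl: bystander, leave it alone: steel bowl, 110 mm wide, 45 mm high; origin at the centre of its underside
- bandage: bystander, leave it alone: rolled bandage lying on its side, 44 mm thick, 80 mm long; origin at the middle of its length on its underside
- vial_tray: bystander, leave it alone: white open vial tray with one divider, 110 x 75 mm, 35 mm high; origin at the centre of its underside
- saline: bystander, leave it alone: small white saline bottle, 56 mm wide, 85 mm high; origin at the centre of its underside
Not all that is in view belongs to the job. What is shaped like the station but blue or pink is not meant.

How it is judged (in metres and radians):
On the way, in this order (a step that is already met when the one before it is completed fails the run):
1. the holder hangs on the post, flat on the deck, cup ring away from the thumbscrew, and has been let go (horizontal distance between holder and deck below 0.008 m and z of holder in the frame of deck between -0.004 and 0.004 m and angle between holder's own z axis and vertical below 0.08 rad and x of cup_ring in the frame of station above 0.02 m and contact force between holder and station above 0.3 N and contact force between the fingers and holder below 0.05 N), for 0.2 s.
2. the thumbscrew is turned clockwise until it seats (value of joint drag_screw above 3.94 rad), for 0.1 s.
At the end, for the whole second after the job is handed in: the eye is on the post (8 mm), flat on the deck (4 mm, 0.08 rad), untouched by the robot, cup ring centre 20 mm or more beyond the post on the side away from the screw; the screw is a quarter turn (1.57 +- 0.26 rad) back from its seat, still, and gripped with over 2 N (horizontal distance between holder and deck below 0.008 m and z of holder in the frame of deck between -0.004 and 0.004 m and angle between holder's own z axis and vertical below 0.08 rad and x of cup_ring in the frame of station above 0.02 m and contact force between holder and station above 0.3 N and linear speed of holder below 0.02 m/s and contact force between the arm and holder below 0.05 N and value of joint drag_screw between 2.1692 and 2.6892 rad and velocity of joint drag_screw between -0.05 and 0.05 rad/s and contact force between the fingers and drag_screw above 2 N); the arm keeps its last pose, push and grip.
It fails at once if a bystander is shifted by more than 40 mm (distance of any of med_cup, pill_bottle, tape_roll, bowl, bandage, vial_tray, saline from where it was at the start of the episode above 0.04 m).
It also fails if it takes over 67 s, if anything falls off the work surface, if the arm or the gripper's body presses on something with over 40 N, if the wrist force passes 120 N, or if a joint passes its speed limit or range.

## Robot

A 6-joint arm with a two-finger parallel gripper is mounted at the origin on the work surface. World frame = base frame: x ahead of the robot, y to its left, z up, the work surface at z = 0. Lengths are in mm, angles in rad, forces in N, time in s.
With the tool pointing down it reaches from about 300 to 775 mm from the base axis. Payload 14.6 kg.
Tool frame: the origin (TCP) lies between the finger pads; the fingertips stand 19 mm ahead of it and the grasp point (between the pads) is the TCP; z points along the fingers, y is the line along which they close (so a half turn about z gives the same grasp; the last joint's range is limited). The gripper opens to 94 mm and grips with 3 to 60 N. Pads are 16 mm wide; open, the fingers measure 119 mm over their backs; the gripper's body (75 mm by 177 mm) begins 78 mm behind the grasp point.
Start: joints at [-1.262, 0.3, 1.521, -0, 1.321, -0.067], TCP at [201.852, -511.61, 224.446] pointing down, gripper open.
Joint ranges: [-3.03, 3.03], [-0.79, 2.21], [0.23, 2.52], [-1.04, 4.18], [0, 3.07], [-2.55, 2.55]. Speed limits (rad/s): [2.22, 2.22, 2.57, 3.14, 3.14, 3.14].

## Interface

Orientations are given as [roll, pitch, yaw] about the fixed x, y, z axes, in that order (R = Rz(yaw) Ry(pitch) Rx(roll)).
In Python, from cell import monitor, imaging, job, find_in, trace gives the robot as it stands. The module is installed in compiled form; this text tells all that it offers.
- The arm moves only by the tool arm_command, never from a script. Its argument "steps" is a list of rows, each a list of 5 numbers: the opening, from 0 (shut) to 1 (fully open), then the shift along the tool's x, y, z in mm, then the turn about the tool's z in degrees. In form: [[gripper, dx, dy, dz, turn], ...]. A call has 1 to 20 rows; each row is the pose to reach, as a shift and turn from the pose commanded when the call began, along the tool's axes at that moment; what a row does not reach only later rows make up. A row lasts 1/8 s, in which the tool goes at most 62.5 mm and 10.7 degrees, less where a joint would pass 70% of its speed; a pose out of reach is approached as far as the arm can. A call with a gripper value outside its range is refused whole. The fingers move at their own pace and stop on an object; "force" is the grip in N (left out, the last holds). Time passes only in rows, so rows that repeat a pose let the fingers close. It gives the time, the measured TCP pose, the force, the opening and the grip force at its end, in the units of the state.
- monitor.read_state(): the state, without advancing time (a new reading comes with each control period).
- imaging.camera(name): name is "side" or "top" or "wrist"; returns a dict with "img" (400x640x3 uint8, red, green, blue), "mtx" (3x3 intrinsics, pixels), "view" (4x4, takes a point from world to camera coordinates). Camera axes: x right, y down, z forward; pixel columns grow to the right and rows downward; lengths in mm; the calibration is good to about 2 mm. The wrist camera is an equidistant fisheye: a pixel r from the principal point sees the ray r / f radians off the axis. A picture is of the moment at which its call begins. There is no depth.
- job.sign_off(): hands the job in; it is judged then, once.
Trained networks look in a picture, given as the dict that the camera call returned (one of the last four; its "shot" number tells which), for a name from the list of things; names that differ only in an ending like _2 or _b are one class to them, and where a whole thing is asked for, a point or a joint stands for the part that bears it (a point fixed in the world has none). Each returns a list of dicts, best first, with "p" (0 to 1); they miss things now and then, are a little off and sometimes report something else, mostly with a low value. They report only what shows in the picture. A call takes as long as a camera call. They do not tell look-alikes from the thing itself.
- find_in(picture, target): "rect" ([centre column, centre row, width, height] in pixels, round what is visible of it).
- trace(picture, target): "region" (400x640 bool, what is visible of it) and "rect" ([centre column, centre row, width, height] in pixels, round what is visible of it).
The state is a dict: "clock": time; "joints": joint angles; "qd": joint speeds; "effort": joint torques, N m; "eef_pos": TCP position; "eef_rot": TCP orientation; "wrist_force": force on the tool from outside, world axes, zero at the start; "moment": the same for the moment, N m; "finger_gap": finger opening in mm; "finger_force": force on a finger pad.
Only numpy, scipy, OpenCV 4.12 (cv2) and the standard library are available. Lean on these libraries where they do the work, as an engineer would, in place of code of your own. Each camera call takes 0.05 s, during which the arm holds its last target. There are 200 camera calls.

## Working session

There is one attempt and no reset: what is moved stays moved. The work goes in short steps, Python scripts to look and compute and a tool call to move; the robot and the scene stay as the last step left them, time stands still between calls to the robot, and variables do not carry over. Pictures are saved under pics/ and viewed, at most 10 in all, crops included, and the job is handed in when it is done.

Besides the shell and the picture viewer there is one more tool, called after ">>>" as name([rows], argument=value, ...), one row to a line, values as JSON. arm_command: Moves the arm, as the interface text tells. Its arguments: {"type":"object","properties":{"steps":{"type":"array","items":{"type":"array","items":{"type":"number"}}},"force":{"type":"number"}},"required":["steps"]}

```bash
mkdir -p pics; cat > h.py <<'E'
import numpy as np, cv2
from cell import monitor, imaging, job, find_in, trace
def save(p,n): cv2.imwrite('pics/'+n, p["img"][:,:,::-1])
def ray(p,u,v,fish=False):
    K=np.array(p["mtx"]);V=np.array(p["view"])
    x=(u-K[0,2])/K[0,0];y=(v-K[1,2])/K[1,1]
    if fish:
        r=np.hypot(x,y);d=np.array([np.sin(r)*x/r,np.sin(r)*y/r,np.cos(r)]) if r>0 else np.array([0,0,1.])
    else: d=np.array([x,y,1.])
    R=V[:3,:3];c=-R.T@V[:3,3];return c,R.T@d
def atz(p,u,v,z,fish=False):
    c,d=ray(p,u,v,fish);return c+d*(z-c[2])/d[2]
def proj(p,X,fish=False):
    K=np.array(p["mtx"]);V=np.array(p["view"]);q=V[:3,:3]@np.array(X,float)+V[:3,3]
    if fish:
        r=np.hypot(q[0],q[1]);t=np.arctan2(r,q[2]);x,y=t*q[0]/r,t*q[1]/r
    else: x,y=q[0]/q[2],q[1]/q[2]
    return np.array([K[0,0]*x+K[0,2],K[1,1]*y+K[1,2]])
E
python3 - <<'E'
from h import *
p=imaging.camera("top");s=imaging.camera("side")
save(p,"top.png");save(s,"side.png")
print(np.round(p["mtx"],1),np.round(p["view"],3))
print({k:np.round(v,3) for k,v in monitor.read_state().items()})
for n,pp in(("top",p),("side",s)):
  for t in("station","holder","wing_grip","deck"):
    try:
      for r in find_in(pp,t)[:4]: print(n,t,r["p"],np.round(r["rect"]))
    except Exception as e: print(n,t,e)
E
```

```text
[[512.1   0.  316.3]
 [  0.  512.1 191.8]
 [  0.    0.    1. ]] [[-1.500000e-02 -1.000000e+00  1.100000e-02  1.451870e+02]
 [-9.970000e-01  1.400000e-02 -7.900000e-02  5.139560e+02]
 [ 7.900000e-02 -1.200000e-02 -9.970000e-01  1.652709e+03]
 [ 0.000000e+00  0.000000e+00  0.000000e+00  1.000000e+00]]
{'clock': np.float64(0.1), 'joints': array([-1.262,  0.3  ,  1.521, -0.   ,  1.321, -0.067]), 'qd': array([-0.   , -0.002,  0.   ,  0.001, -0.   , -0.   ]), 'effort': array([-0.0000e+00, -5.3265e+01, -3.5328e+01,  7.1000e-02,  2.4000e-02,
       -0.0000e+00]), 'eef_pos': array([ 201.795, -511.414,  223.932]), 'eef_rot': array([-3.141, -0.   ,  0.376]), 'wrist_force': array([-0.345,  0.115,  0.198]), 'moment': array([-0.064,  0.022, -0.056]), 'finger_force': np.float64(0.0), 'finger_gap': np.float64(93.828)}
top station 0.93 [317. 178.  68.  41.]
top station 0.93 [174. 246.  70.  44.]
top station 0.92 [443. 268.  71.  39.]
top holder 0.78 [419. 207.  39.  38.]
top wing_grip 0.39 [471. 269.  19.  11.]
top wing_grip 0.38 [340. 174.  10.  13.]
top wing_grip 0.38 [192. 255.  15.   9.]
top wing_grip 0.38 [260. 245.  22.  22.]
top deck 0.93 [173. 246.  71.  33.]
top deck 0.91 [318. 178.  70.  39.]
side station 0.9 [226. 361.  60.  77.]
side station 0.69 [342. 224.  44.  62.]
side station 0.67 [268. 128.  40.  41.]
side holder 0.85 [314. 339.  48.  57.]
side wing_grip 0.71 [348. 232.  15.  16.]
side wing_grip 0.57 [217. 393.  17.  12.]
side wing_grip 0.51 [260. 129.  14.  15.]
side wing_grip 0.39 [315. 340.  48.  51.]
side deck 0.83 [225. 359.  60.  80.]
side deck 0.72 [339. 227.  42.  63.]
side deck 0.6 [265. 127.  35.  45.]
```

View pics/top.png

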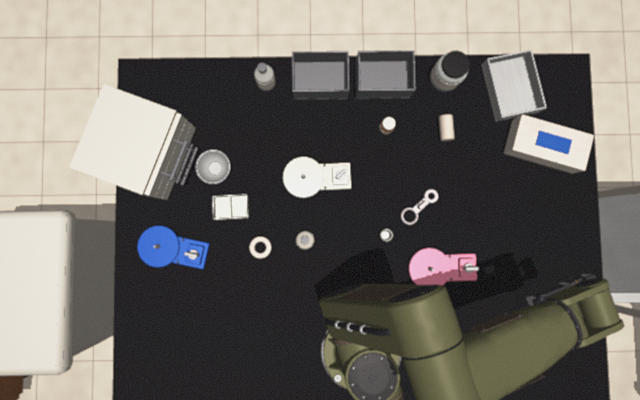

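View pics/side.png

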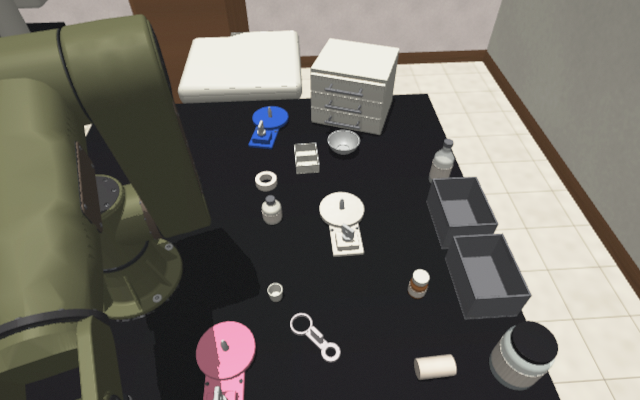

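The top view shows the white station with its post near (303,177) and its screw near (341,175). The holder's cup ring is near (409,215) and its eye near (432,196). The side view agrees. I'll work out coarse positions, then refine them with the wrist camera.

```bash
python3 - <<'E'
from h import *
p=imaging.camera("top");w=imaging.camera("wrist")
for n,u,v,z in(("post",303,177,65),("screw",341,175,75),("eye",432,196,10),("cup",409,215,10)): print(n,np.round(atz(p,u,v,z)))
# subpixel holder
g=trace(p,"holder")[0]; m=g["region"]; print(g["p"],m.sum(),g["rect"])
s=monitor.read_state()
from scipy.spatial.transform import Rotation as R
print(np.round(w["mtx"],1)); V=w["view"]; c=-V[:3,:3].T@V[:3,3]
Rt=R.from_euler('xyz',s["eef_rot"]).as_matrix()
print("cam in tool",Rt.T@(c-s["eef_pos"]), np.round(V[:3,:3]@Rt,3)); print(np.round(Rt,3))
E
```

```text
post [560. 180.  65.]
screw [564.  60.  75.]
eye [ 498. -243.   10.]
cup [ 436. -165.   10.]
0.69 296 [421.9, 206.6, 38.9, 35.8]
[[309.7   0.  321. ]
 [  0.  309.7 204.7]
 [  0.    0.    1. ]]
cam in tool [  66.85127204   -0.27935306 -159.35663158] [[ 0.001  1.     0.001]
 [-0.973  0.001 -0.232]
 [-0.232 -0.001  0.973]]
[[ 0.93   0.367 -0.   ]
 [ 0.367 -0.93   0.   ]
 [ 0.    -0.    -1.   ]]
```

>>> arm_command([
  [1,180,-90,0,-53],
  [1,360,-183,0,-107],
  [1,360,-183,0,-107],
  [1,360,-183,0,-107],
  [1,360,-183,0,-107],
  [1,360,-183,0,-107],
  [1,360,-183,0,-107],
  [1,360,-183,0,-107],
  [1,360,-183,0,-107],
  [1,360,-183,0,-107],
  [1,360,-183,0,-107],
  [1,360,-183,0,-107],
  [1,360,-183,0,-107],
  [1,360,-183,0,-107],
])

```text
clock: 2.4
eef_pos: [469.5, -209.3, 224.4]
eef_rot: [-3.142, -0.0, 2.242]
wrist_force: [0.3, -0.3, -0.3]
finger_gap: 93.8
finger_force: 0.0
```

```bash
python3 - <<'E'
from h import *
w=imaging.camera("wrist");save(w,"w1.png");s=monitor.read_state();print(s["eef_pos"],s["eef_rot"],s["joints"])
g=trace(w,"holder")
for k in g: print(k["p"],k["rect"],k["region"].sum())
np.save("w1.npy",g[0]["region"])
m=g[0]["region"].astype(np.uint8)
cs,h=cv2.findContours(m,cv2.RETR_CCOMP,cv2.CHAIN_APPROX_NONE)
for c,hh in zip(cs,h[0]):
  if len(c)>20:
    X=np.array([atz(w,a,b,10,True) for a,b in c[:,0]+0.0],np.float32)[:,:2]
    print("hole" if hh[3]>=0 else "outer",cv2.minEnclosingCircle(X),cv2.fitEllipse(X))
for r in find_in(w,"rib")[:2]: print("rib",r)
E
```

```text
[ 469.56006087 -209.27522628  224.43680791] [3.14158651e+00 1.58931674e-05 2.24234497e+00] [-4.90513111e-01  2.19881338e-01  1.62171040e+00 -7.02288693e-07
  1.29998389e+00 -1.16206157e+00]
0.65 [318.2, 178.9, 43.3, 117.9] 1931Traceback (most recent call last):
  File "<stdin>", line 11, in <module>
cv2.error: OpenCV(4.12.0) /io/opencv/modules/imgproc/src/shapedescr.cpp:201: error: (-215:Assertion failed) count >= 0 && (depth == CV_32F || depth == CV_32S) in function 'minEnclosingCircle'
```

View pics/w1.png

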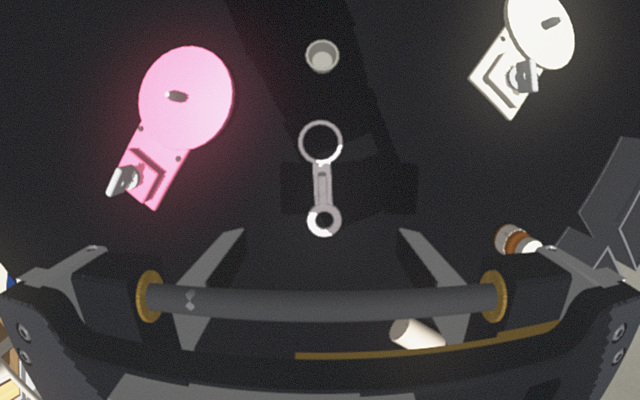

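The wrist view shows the holder almost in line with the tool: cup ring at (321,142), eye at (324,220), rib near (322,188). The gap between the fingers is clear. Next I'll measure the holes precisely.

```bash
python3 - <<'E'
from h import *
w=imaging.camera("wrist")
img=w["img"]; g=cv2.cvtColor(img,cv2.COLOR_RGB2GRAY)
g=cv2.resize(g[100:260,270:380],None,fx=4,fy=4,interpolation=cv2.INTER_CUBIC)
m=np.load("w1.npy").astype(np.uint8)
b=(g>75).astype(np.uint8)
cs,h=cv2.findContours(b,cv2.RETR_CCOMP,cv2.CHAIN_APPROX_NONE)
for c,hh in zip(cs,h[0]):
  if len(c)>80:
    q=(c[:,0]+.5)/4-.5+[270,100]
    X=np.array([atz(w,a,bb,10,True) for a,bb in q]).astype(np.float32)[:,:2].copy()
    print("hole" if hh[3]>=0 else "outer",len(c),q.mean(0),[np.round(t,1) for t in cv2.fitEllipse(X)[:2]],[np.round(t,1) for t in cv2.minEnclosingCircle(X)])
for t in("rib","holder"):
  for r in find_in(w,t)[:2]: print(t,r)
E
```

```text
outer 1108 [321.68366426 177.42621841] [array([ 460.4, -196.1]), array([ 51.4, 166.1])] [array([ 464.8, -201.3]), np.float64(73.8)]
hole 189 [324.01653439 219.44907407] [array([ 498.5, -238.7]), array([20.9, 21.3])] [array([ 498.4, -238.6]), np.float64(10.9)]
hole 393 [319.82665394 141.66189567] [array([ 434.1, -166.1]), array([41.2, 41.8])] [array([ 434.3, -166.2]), np.float64(21.2)]
rib {'rect': [322.5, 179.8, 43.6, 117.1], 'p': 0.95}
holder {'rect': [319.8, 176.9, 44.6, 115.9], 'p': 0.67}
holder {'rect': [517.7, 239.9, 46.0, 29.3], 'p': 0.16}
```

>>> arm_command([
  [1,3.4,1.8,60,-3],
  [1,3.4,1.8,120,-3],
  [1,3.4,1.8,165,-3],
  [1,3.4,1.8,185,-3],
  [1,3.4,1.8,192,-3],
  [1,3.4,1.8,192,-3],
  [0,3.4,1.8,192,-3],
  [0,3.4,1.8,192,-3],
  [0,3.4,1.8,192,-3],
  [0,3.4,1.8,192,-3],
  [0,3.4,1.8,192,-3],
  [0,3.4,1.8,192,-3],
], force=30)

```text
clock: 4.15
eef_pos: [468.8, -205.5, 32.4]
eef_rot: [-3.142, -0.0, 2.296]
wrist_force: [-0.3, -0.2, -0.1]
finger_gap: 37.3
finger_force: 0.0
```

>>> arm_command([
  [0,0,0,0,0],
  [0,0,0,0,0],
  [0,0,0,0,0],
  [0,0,0,0,0],
  [0,0,0,0,0],
  [0,0,0,0,0],
  [0,0,0,0,0],
])

```text
clock: 5.03
eef_pos: [468.8, -205.5, 32.4]
eef_rot: [-3.142, -0.0, 2.296]
wrist_force: [0.2, -0.8, -0.9]
finger_gap: 10.3
finger_force: 30.0
```

>>> arm_command([
  [0,0,0,-10,0],
  [0,0,0,-50,0],
  [0,0,0,-110,0],
  [0,45,35,-168,10],
  [0,85,66,-168,20],
  [0,125,97,-168,30],
  [0,165,128,-168,39.5],
  [0,205,160,-168,39.5],
  [0,230,180,-168,39.5],
  [0,241,188,-168,39.5],
  [0,241,188,-168,39.5],
  [0,241,188,-168,39.5],
  [0,241,188,-168,39.5],
])

```text
clock: 6.65
eef_pos: [449.9, 98.7, 200.5]
eef_rot: [-3.142, 0.0, 1.605]
wrist_force: [-0.4, -0.2, -2.1]
finger_gap: 9.7
finger_force: 30.0
```

```bash
python3 - <<'E'
from h import *
w=imaging.camera("wrist");save(w,"w2.png");s=monitor.read_state();print(s["eef_pos"],s["eef_rot"],s["finger_gap"],s["finger_force"])
for t in("deck","wing_grip","station"):
  for r in find_in(w,t)[:3]: print(t,r)
for X in((560,180,65),(560,180,25),(564,60,75)): print(proj(w,X,True))
E
```

```text
[449.92814035  98.8302359  200.47903272] [-3.14158308e+00  4.48191174e-05  1.60506928e+00] 9.572732248938314 29.99897539615631
deck {'rect': [424.0, 164.6, 107.7, 188.1], 'p': 0.92}
wing_grip {'rect': [430.7, 241.6, 30.6, 41.3], 'p': 0.63}
wing_grip {'rect': [234.1, 15.2, 55.9, 28.7], 'p': 0.24}
station {'rect': [423.9, 164.7, 106.9, 191.6], 'p': 0.91}
[435.44122984 125.4287503 ]
[422.72638613 125.85415592]
[430.79078002 244.59747631]
```

View pics/w2.png

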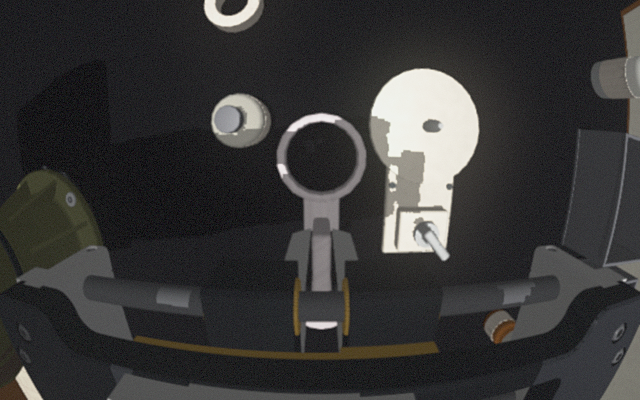

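The holder is held level: its cup ring is at (321,157). The deck disc is centred near (424,125), the post top is at (435,126) and the wing runs from about (420,228) to (447,257). I'll fit the deck circle, the foot, the wing and the held cup ring.

```bash
python3 - <<'E'
from h import *
from scipy.optimize import least_squares
w=imaging.camera("wrist"); g=cv2.cvtColor(w["img"],cv2.COLOR_RGB2GRAY)
t=trace(w,"deck")[0]; m=t["region"].astype(np.uint8); print(t["p"],m.sum())
c=max(cv2.findContours(m,cv2.RETR_EXTERNAL,cv2.CHAIN_APPROX_NONE)[0],key=len)[:,0].astype(float)
X=np.array([atz(w,a,b,25,True) for a,b in c])[:,:2]
# deck: points far from foot
d=X[X[:,1]>165]
f=lambda q:np.hypot(d[:,0]-q[0],d[:,1]-q[1])-66
r=least_squares(f,[560,180],loss='soft_l1'); print("deck fixedR",r.x,np.abs(r.fun).mean())
f2=lambda q:np.hypot(d[:,0]-q[0],d[:,1]-q[1])-q[2]
print("deck freeR",least_squares(f2,[560,180,66],loss='soft_l1').x)
# foot edges at z=12
Y=np.array([atz(w,a,b,12,True) for a,b in c])[:,:2]
fy=Y[Y[:,1]<100]; print("foot rect",cv2.minAreaRect(fy.astype(np.float32)), "min y",np.percentile(fy[:,1],3))
for lo,hi in((510,535),(590,620)):
  e=fy[(fy[:,0]>lo)&(fy[:,0]<hi)&(fy[:,1]>40)&(fy[:,1]<95)]
  if len(e)>5:print("edge",len(e),np.polyfit(e[:,1],e[:,0],1),e[:,0].mean(),e[:,1].mean())
# cup ring
sub=cv2.resize(g[100:215,265:380],None,fx=4,fy=4,interpolation=cv2.INTER_CUBIC);b=(sub>70).astype(np.uint8)
cs,h=cv2.findContours(b,cv2.RETR_CCOMP,cv2.CHAIN_APPROX_NONE)
for k,hh in zip(cs,h[0]):
  if len(k)>250 and hh[3]>=0:
    q=(k[:,0]+.5)/4-.5+[265,100]; Z=np.array([atz(w,a,bb,178.5,True) for a,bb in q]).astype(np.float32)[:,:2].copy(); print("cup",cv2.minEnclosingCircle(Z),cv2.fitEllipse(Z))
for r in trace(w,"wing_grip")[:2]:
  mm=r["region"]; print("wing",r["p"],mm.sum()); v,u=np.nonzero(mm)
  W=np.array([atz(w,a,bb,65,True) for a,bb in zip(u,v)])[:,:2].astype(np.float32); print(cv2.minAreaRect(W),W.mean(0))
cv2.imwrite("pics/w3.png",cv2.resize(w["img"][200:280,370:480,::-1],None,fx=7,fy=7,interpolation=cv2.INTER_CUBIC))
E
```

```text
0.75 14746
deck fixedR [564.61996148 179.25036122] 0.5171483805201389
deck freeR [564.57663095 179.60810638  65.70627212]
foot rect ((570.196533203125, 57.491973876953125), (83.08855438232422, 93.70458221435547), 89.9003677368164) min y 18.077468239777197
edge 44 [-3.61320276e-02  5.27228281e+02] 524.7670329187588 68.1181949234646
edge 42 [-4.45706407e-02  6.12060056e+02] 609.0440825310907 67.66727462576337
cup ((447.9010314941406, 151.96588134765625), 21.092540740966797) ((447.8745422363281, 151.99264526367188), (41.34732437133789, 41.65736389160156), 101.20024871826172)
wing 0.59 739
((571.208984375, 62.27934265136719), (27.748918533325195, 54.2537841796875), 60.48006820678711) [565.9451    63.239883]
```

View pics/w3.png

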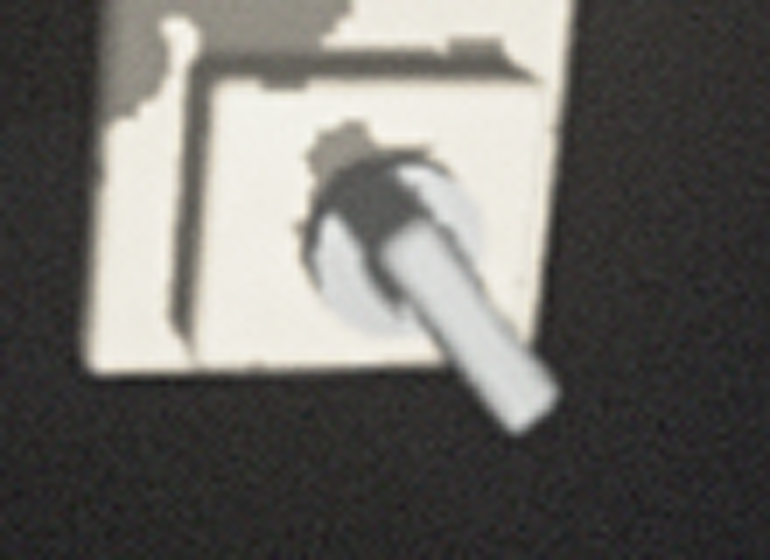

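>>> arm_command([
  [0,40,39,20,0],
  [0,80,78,40,0],
  [0,110,106,70,0],
  [0,121.6,117.6,88,0],
  [0,121.6,117.6,88,0],
  [0,121.6,117.6,88,0],
  [0,121.6,117.6,88,0],
])

```text
clock: 7.88
eef_pos: [563.1, 224.8, 113.8]
eef_rot: [3.14, -0.0, 1.606]
wrist_force: [-0.2, -0.1, -2.3]
finger_gap: 9.8
finger_force: 30.0
```

```bash
python3 - <<'E'
from h import *
w=imaging.camera("wrist");s=imaging.camera("side");t=imaging.camera("top");st=monitor.read_state();print(st["eef_pos"],st["eef_rot"])
for n,X in(("eye top",(564.9,179.5,90)),("tip",(564.9,179.5,65))): print(n,proj(w,X,True),proj(s,X),proj(t,X))
a=cv2.resize(s["img"][170:290,280:440],None,fx=3,fy=3,interpolation=cv2.INTER_CUBIC)
b=cv2.resize(w["img"][150:390,240:400],None,fx=1.5,fy=1.5)
o=np.zeros((360,740,3),np.uint8);o[:,:480]=a;o[:,490:730]=b;cv2.imwrite("pics/hov.png",o[:,:,::-1])
E
```

```text
[563.10203274 225.01143333 113.28543334] [ 3.14050121e+00 -3.11377502e-04  1.60589276e+00]
eye top [321.31384131 303.15219268] [342.47383259 192.29194171] [303.04410892 174.62386295]
tip [321.19793733 286.00818123] [342.16252882 198.31923934] [303.16379123 175.508025  ]
```

View pics/hov.png

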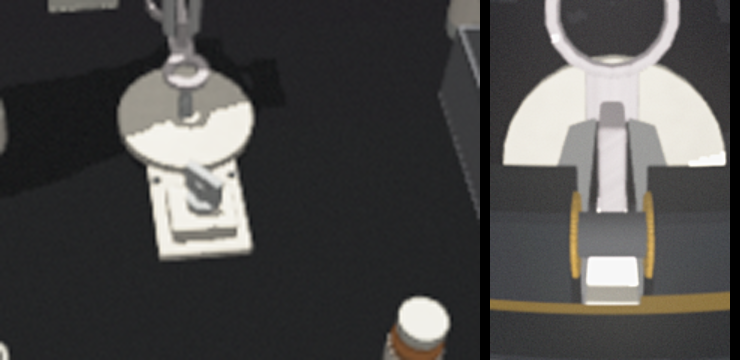

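The eye lines up over the post in both views: side at about (342,194), and the wrist view is symmetric about the deck. I'll lower it.

>>> arm_command([
  [0,0,0,8,0],
  [0,0,0,16,0],
  [0,0,0,24,0],
  [0,0,0,32,0],
  [0,0,0,40,0],
  [0,0,0,46,0],
  [0,0,0,50,0],
  [0,0,0,50,0],
  [0,0,0,50,0],
])

```text
clock: 9.15
eef_pos: [563.1, 225.3, 62.7]
eef_rot: [3.141, -0.0, 1.606]
wrist_force: [1.0, 0.5, -1.4]
finger_gap: 9.9
finger_force: 30.0
```

>>> arm_command([
  [0,0,0,2,0],
  [0,0,0,3.5,0],
  [0,0,0,4.5,0],
  [0,0,0,5.2,0],
  [0,0,0,5.2,0],
  [0,0,0,5.2,0],
])

```text
clock: 9.9
eef_pos: [563.0, 225.3, 57.4]
eef_rot: [3.142, -0.0, 1.606]
wrist_force: [-2.0, -1.1, 4.5]
finger_gap: 9.9
finger_force: 30.0
```

>>> arm_command([
  [0.5,0,0,0,0],
  [0.5,0,0,0,0],
  [0.5,0,0,0,0],
  [0.5,0,0,0,0],
  [0.5,0,0,0,0],
  [0.5,0,0,0,0],
  [0.5,0,0,-20,0],
  [0.5,0,0,-70,0],
  [0.5,0,0,-120,0],
  [0.5,0,0,-140,0],
  [0.5,0,0,-140,0],
  [0.5,0,0,-140,0],
])

```text
clock: 11.4
eef_pos: [562.6, 225.1, 196.6]
eef_rot: [-3.14, 0.0, 1.606]
wrist_force: [0.3, -0.5, -0.2]
finger_gap: 47.1
finger_force: 0.0
```

```bash
python3 - <<'E'
from h import *
w=imaging.camera("wrist");s=imaging.camera("side");st=monitor.read_state();print(st["eef_pos"],st["eef_rot"])
a=cv2.resize(s["img"][170:290,280:440],None,fx=3,fy=3,interpolation=cv2.INTER_CUBIC)
b=cv2.resize(w["img"][80:320,240:400],None,fx=1.5,fy=1.5)
o=np.zeros((360,740,3),np.uint8);o[:,:480]=a;o[:,490:730]=b;cv2.imwrite("pics/rel.png",o[:,:,::-1])
E
```

```text
[562.61887942 225.13361481 196.10117685] [-3.13970648e+00  5.38097375e-04  1.60627330e+00]
```

View pics/rel.png

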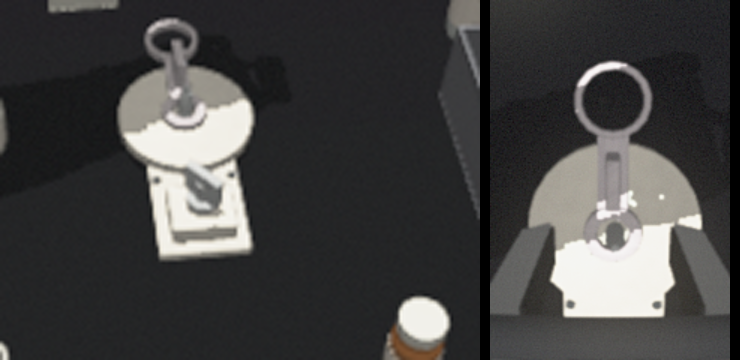

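The side and wrist views show the holder flat on the deck, the post through its eye and the cup ring on the far side. Next I'll look at the thumbscrew from close by.

>>> arm_command([
  [0.5,-50,0,0,0],
  [0.5,-100,0,0,0],
  [0.5,-150,-1,0,0],
  [0.5,-190,-2,0,0],
  [0.5,-210,-2,0,0],
  [0.5,-210,-2,0,0],
  [0.5,-210,-2,0,0],
])

```text
clock: 12.38
eef_pos: [568.5, 16.5, 197.0]
eef_rot: [-3.141, -0.0, 1.607]
wrist_force: [0.5, 0.0, -0.9]
finger_gap: 46.9
finger_force: 0.0
```

```bash
python3 - <<'E'
from h import *
w=imaging.camera("wrist");st=monitor.read_state();print(st["eef_pos"],st["eef_rot"],st["joints"])
print(proj(w,(569.5,59.5,82),True),proj(w,(569.5,59.5,48),True),proj(w,(564.8,179.5,25),True))
x0,y0=220,60
cv2.imwrite("pics/w5.png",cv2.resize(w["img"][y0:y0+200,x0:x0+200,::-1],None,fx=3,fy=3,interpolation=cv2.INTER_CUBIC))
for r in trace(w,"wing_grip")[:2]:
  v,u=np.nonzero(r["region"]); print(r["p"],r["rect"])
  W=np.array([atz(w,a,b,82,True) for a,b in zip(u,v)])[:,:2].astype(np.float32); print(cv2.minAreaRect(W),W.mean(0))
E
```

```text
[568.46721509  16.67186768 197.09405064] [-3.14136327e+00 -1.99144409e-04  1.60765883e+00] [-3.51618941e-02  3.64316296e-01  1.50049627e+00  1.90272481e-04
  1.27702321e+00 -7.20795399e-02]
[324.04479407 159.82586249] [323.69274681 156.81137407] [323.26843673  45.29734875]
0.69 [323.4, 158.4, 29.4, 40.3]
((568.8135986328125, 61.27001953125), (25.359268188476562, 36.32828903198242), 13.130879402160645) [569.057     62.240383]
```

View pics/w5.png

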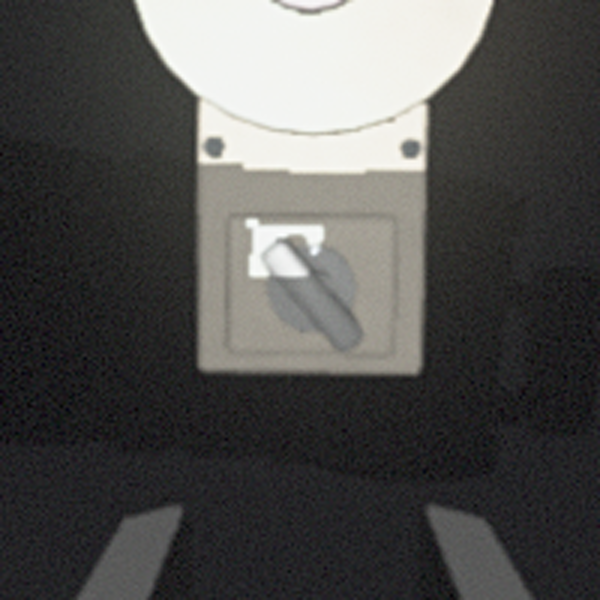

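The wing's top edge runs from crop (276,250) to (349,340), i.e. pixels (312,143.3) to (336.3,173.3). The collar is centred on crop (312,288).

```bash
python3 - <<'E'
from h import *
w=imaging.camera("wrist");st=monitor.read_state();print(st["eef_pos"],st["eef_rot"])
A=atz(w,311.7,143,82,True);B=atz(w,336,173,82,True);d=B-A;print(A,B,np.linalg.norm(d),np.degrees(np.arctan2(d[1],d[0])),(A+B)/2)
print("collar",atz(w,324,156,48,True))
c=(A+B)[:2]/2; y=st["eef_rot"][2]
for q in(c,(569.4,59.5)):
  e=np.array(q)-st["eef_pos"][:2];print("dx,dy",e@[np.cos(y),np.sin(y)],e@[np.sin(y),-np.cos(y)])
E
```

```text
[568.45740325  16.4675739  197.17063445] [-3.14149350e+00 -1.00723029e-04  1.60767309e+00]
[558.04557702  74.10576681  82.        ] [580.62965872  48.14733018  82.        ] 34.407574428782645 -48.97642716281448 [569.33761787  61.1265485   82.        ]
collar [569.776583    60.35928468  48.        ]
dx,dy 44.59616013921249 2.526121587426941
dx,dy 42.968417555789394 2.5284930469030744
```

>>> arm_command([
  [0.5,20,1,20,-10],
  [0.5,43.7,2.5,45,-20],
  [0.5,43.7,2.5,65,-30],
  [0.5,43.7,2.5,80,-39],
  [0.5,43.7,2.5,100,-39],
  [0.5,43.7,2.5,117,-39],
  [0.5,43.7,2.5,125,-39],
  [0.5,43.7,2.5,125,-39],
  [0,43.7,2.5,125,-39],
  [0,43.7,2.5,125,-39],
  [0,43.7,2.5,125,-39],
  [0,43.7,2.5,125,-39],
  [0,43.7,2.5,125,-39],
  [0,43.7,2.5,125,-39],
  [0,43.7,2.5,125,-39],
  [0,43.7,2.5,125,-39],
], force=30)

```text
clock: 14.52
eef_pos: [569.7, 59.3, 72.4]
eef_rot: [3.141, 0.0, 2.287]
wrist_force: [4.3, 3.9, -0.3]
finger_gap: 10.0
finger_force: 30.0
```

>>> arm_command([
  [0,0,0.7,0,5],
  [0,0,0.7,0,10],
  [0,0,0.7,0,15],
  [0,0,0.7,0,20],
  [0,0,0.7,0,25],
  [0,0,0.7,0,30],
  [0,0,0.7,0,35],
  [0,0,0.7,0,40],
  [0,0,0.7,0,40],
])

```text
clock: 15.65
eef_pos: [569.3, 59.1, 72.4]
eef_rot: [-3.14, 0.001, 1.587]
wrist_force: [-3.9, -0.4, 5.6]
finger_gap: 10.0
finger_force: 30.0
```

```bash
cat > st.py <<'E'
from h import *
s=monitor.read_state();print(*[(k,np.round(s[k],3)) for k in("eef_pos","eef_rot","wrist_force","moment","effort","joints","finger_gap","finger_force")])
E
python3 st.py
```

```text
('eef_pos', array([569.35 ,  59.144,  72.395])) ('eef_rot', array([-3.140e+00,  1.000e-03,  1.587e+00])) ('wrist_force', array([-3.883, -0.447,  5.635])) ('moment', array([-0.203,  0.689, -0.026])) ('effort', array([  0.474, -57.491, -30.207,   0.239,  -0.984,   0.707])) ('joints', array([ 4.000e-02,  5.170e-01,  1.597e+00, -1.000e-03,  1.030e+00,
        2.300e-02])) ('finger_gap', np.float64(9.991)) ('finger_force', np.float64(29.975))
```

>>> arm_command([
  [0,0,0,0,4],
  [0,0,0,0,8],
  [0,0,0,0,8],
])

```text
clock: 16.02
eef_pos: [569.3, 59.2, 72.4]
eef_rot: [-3.14, 0.001, 1.448]
wrist_force: [-4.8, -0.9, 5.8]
finger_gap: 9.8
finger_force: 30.0
```

```bash
python3 st.py
```

```text
('eef_pos', array([569.25 ,  59.196,  72.415])) ('eef_rot', array([-3.140e+00,  1.000e-03,  1.448e+00])) ('wrist_force', array([-4.816, -0.924,  5.828])) ('moment', array([-0.215,  0.824, -0.037])) ('effort', array([  0.42 , -57.296, -30.445,   0.226,  -1.212,   0.554])) ('joints', array([ 4.000e-02,  5.160e-01,  1.597e+00, -1.000e-03,  1.030e+00,
        1.630e-01])) ('finger_gap', np.float64(9.802)) ('finger_force', np.float64(29.975))
```

>>> arm_command([
  [0,0,0,0,4],
  [0,0,0,0,8],
  [0,0,0,0,8],
])

```text
clock: 16.4
eef_pos: [569.1, 59.2, 72.4]
eef_rot: [-3.14, 0.001, 1.309]
wrist_force: [-5.1, -0.7, 6.8]
finger_gap: 9.9
finger_force: 30.0
```

```bash
python3 st.py
```

```text
('eef_pos', array([569.126,  59.213,  72.375])) ('eef_rot', array([-3.140e+00,  1.000e-03,  1.309e+00])) ('wrist_force', array([-5.117, -0.731,  6.781])) ('moment', array([-0.154,  0.977, -0.032])) ('effort', array([  0.305, -57.108, -30.676,   0.189,  -1.431,   0.554])) ('joints', array([ 4.000e-02,  5.160e-01,  1.597e+00, -1.000e-03,  1.031e+00,
        3.020e-01])) ('finger_gap', np.float64(9.925)) ('finger_force', np.float64(29.975))
```

>>> arm_command([
  [0,0,-0.5,0,4],
  [0,0,-0.5,0,8],
  [0,0,-0.5,0,12],
  [0,0,-0.5,0,12],
])

```text
clock: 16.9
eef_pos: [569.0, 59.3, 72.4]
eef_rot: [-3.141, 0.001, 1.099]
wrist_force: [-3.2, -1.5, 4.9]
finger_gap: 9.7
finger_force: 30.0
```

```bash
python3 st.py
```

```text
('eef_pos', array([568.956,  59.261,  72.412])) ('eef_rot', array([-3.141e+00,  1.000e-03,  1.099e+00])) ('wrist_force', array([-3.19 , -1.484,  4.94 ])) ('moment', array([-0.215,  0.596, -0.052])) ('effort', array([  0.648, -57.627, -30.05 ,   0.283,  -0.847,   0.552])) ('joints', array([ 4.000e-02,  5.160e-01,  1.598e+00, -1.000e-03,  1.029e+00,
        5.120e-01])) ('finger_gap', np.float64(9.699)) ('finger_force', np.float64(29.975))
```

>>> arm_command([
  [0,0,0,0,4],
  [0,0,0,0,8],
  [0,0,0,0,12],
  [0,0,0,0,12],
])

```text
clock: 17.4
eef_pos: [568.8, 59.4, 72.4]
eef_rot: [-3.141, 0.002, 0.89]
wrist_force: [-4.3, -0.8, 6.7]
finger_gap: 10.0
finger_force: 30.0
```

```bash
python3 st.py
```

```text
('eef_pos', array([568.823,  59.351,  72.404])) ('eef_rot', array([-3.141e+00,  2.000e-03,  8.900e-01])) ('wrist_force', array([-4.31 , -0.761,  6.66 ])) ('moment', array([-0.19 ,  0.753, -0.067])) ('effort', array([  0.267, -57.395, -30.337,   0.138,  -1.118,   0.553])) ('joints', array([ 4.000e-02,  5.160e-01,  1.598e+00, -1.000e-03,  1.030e+00,
        7.220e-01])) ('finger_gap', np.float64(9.971)) ('finger_force', np.float64(29.975))
```

>>> arm_command([
  [0,0,0,0,4],
  [0,0,0,0,8],
  [0,0,0,0,12],
  [0,0,0,0,12],
])

```text
clock: 17.9
eef_pos: [568.7, 59.4, 72.4]
eef_rot: [-3.141, 0.002, 0.681]
wrist_force: [-4.7, -0.0, 5.8]
finger_gap: 10.2
finger_force: 30.5
```

```bash
python3 st.py
```

```text
('eef_pos', array([568.747,  59.419,  72.385])) ('eef_rot', array([-3.141e+00,  2.000e-03,  6.810e-01])) ('wrist_force', array([-4.687, -0.01 ,  5.755])) ('moment', array([-0.014,  0.865,  0.484])) ('effort', array([ -0.589, -57.31 , -30.496,   0.291,  -1.246,   1.094])) ('joints', array([ 4.000e-02,  5.160e-01,  1.598e+00, -1.000e-03,  1.030e+00,
        9.310e-01])) ('finger_gap', np.float64(10.24)) ('finger_force', np.float64(30.487))
```

The moment about z jumped from -0.07 to +0.48 N m at yaw about 0.69, so the screw is seated. I'll hold briefly, then turn back 91 degrees.

>>> arm_command([
  [0,0,0,0,1],
  [0,0,0,0,1],
  [0,0,0,0,-6],
  [0,0,0,0,-12],
  [0,0,0,0,-18],
  [0,0,0,0,-24],
  [0,0,0,0,-30],
  [0,0,0,0,-36],
  [0,0,0,0,-42],
  [0,0,0,0,-48],
  [0,0,0,0,-54],
  [0,0,0,0,-60],
  [0,0,0,0,-66],
  [0,0,0,0,-72],
  [0,0,0,0,-78],
  [0,0,0,0,-84],
  [0,0,0,0,-89],
  [0,0,0,0,-91],
  [0,0,0,0,-91],
  [0,0,0,0,-91],
])

```text
clock: 20.4
eef_pos: [569.7, 59.4, 72.4]
eef_rot: [3.141, 0.001, 2.268]
wrist_force: [4.3, -3.0, 1.4]
finger_gap: 9.7
finger_force: 29.9
```

>>> arm_command([
  [0,0,0,0,0],
  [0,0,0,0,0],
  [0,0,0,0,0],
  [0,0,0,0,0],
])

```text
clock: 20.9
eef_pos: [569.7, 59.4, 72.4]
eef_rot: [3.141, 0.001, 2.268]
wrist_force: [4.9, -4.1, 1.8]
finger_gap: 9.6
finger_force: 29.9
```

```bash
python3 st.py; python3 - <<'E'
from h import *
w=imaging.camera("wrist");s=imaging.camera("side")
a=cv2.resize(s["img"][150:270,280:440],None,fx=3,fy=3,interpolation=cv2.INTER_CUBIC)
b=cv2.resize(w["img"][:,140:500],None,fx=.9,fy=.9)
o=np.zeros((360,814,3),np.uint8)[:, :800];o[:,:480]=a;o[:,476:800]=b;cv2.imwrite("pics/fin.png",o[:,:,::-1])
E
```

```text
('eef_pos', array([569.681,  59.417,  72.425])) ('eef_rot', array([3.141e+00, 1.000e-03, 2.268e+00])) ('wrist_force', array([ 4.889, -4.101,  1.763])) ('moment', array([-0.595, -0.926,  0.038])) ('effort', array([ 1.9400e+00, -5.8411e+01, -2.7317e+01,  7.9800e-01,  1.1770e+00,
        4.0000e-02])) ('joints', array([ 4.000e-02,  5.160e-01,  1.597e+00, -1.000e-03,  1.028e+00,
       -6.570e-01])) ('finger_gap', np.float64(9.634)) ('finger_force', np.float64(29.947))
```

View pics/fin.png

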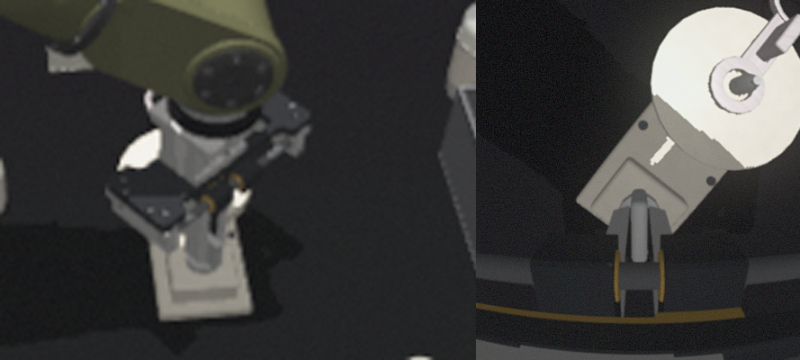

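The wing is gripped and in line with the fingers, the holder is still on the post, and nothing is moving. I'm handing the job in.

```bash
python3 -c "
from cell import job
print(job.sign_off())"
```

```text
the job is handed in; nothing more can be done
None
```

The holder hangs flat on the post with its cup ring away from the thumbscrew; the screw was seated, backed off about a quarter turn and is still gripped, and I handed the job in at about 21 s (the hand-in gave no verdict).

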